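# Swing a blood-tube carrier into line on the loading tray

## Robot

A 6-joint arm with a two-finger parallel gripper is mounted at the origin on the work surface. World frame = base frame: x ahead of the robot, y to its left, z up, the work surface at z = 0. Lengths are in m, angles in rad, forces in N, time in s.
With the tool pointing down it reaches from about 0.375 to 0.975 m from the base axis. Payload 3.8 kg.
Tool frame: the origin (TCP) lies midway between the tips of the shut fingers; the grasp point (between the pads) lies 19 mm behind it; z points along the fingers, y is the line along which they close (so a half turn about z gives the same grasp; the last joint's range is limited). The gripper opens to 85 mm and grips with 20 to 120 N. Pads are 22 mm wide; open, the fingers measure 114 mm over their backs; the gripper's body (76 mm by 85 mm) begins 54 mm behind the grasp point. The pads swing forward as they close: fully open they stand 13 mm farther back than shut.
Start: joints at [-1.16, 0.264, 1.604, -0, 1.274, -0.037], TCP at [0.292, -0.608, 0.231] pointing down, gripper open.
Joint ranges: [-2.63, 2.63], [-0.94, 2.18], [0.31, 2.57], [-1.31, 4.45], [0, 2.66], [-2.55, 2.55]. Speed limits (rad/s): [2.57, 2.57, 3.14, 3.14, 3.14, 3.14].

## Interface

Orientations are given as a rotation vector (axis times angle).
In Python, from workcell import bot gives the robot as it stands.
- The arm moves only by the tool step_arm, never from a script. Its argument "motion" is a list of rows, each a list of 5 numbers: the finger opening in cm, from 0 to 8.54, then the shift along the tool's x, y, z in cm, then the turn about the tool's z in degrees. In form: [[claw, dx, dy, dz, twist], ...]. A call has 1 to 20 rows; each row is the pose to reach, as a shift and turn from the pose commanded when the call began, along the tool's axes at that moment; what a row does not reach only later rows make up. A row lasts 1/10 s, in which the tool goes at most 50 mm and 8.59 degrees, less where a joint would pass 70% of its speed; a pose out of reach is approached as far as the arm can. A call with a gripper value outside its range is refused whole. The fingers move at their own pace and stop on an object; "force" is the grip in N (left out, the last holds). Time passes only in rows, so rows that repeat a pose let the fingers close. It gives the time, the measured TCP pose, the force, the opening and the grip force at its end, in the units of the state.
- bot.read_state(): the state, without advancing time (a new reading comes with each control period).
- bot.read_camera(name): name is "scene" or "top"; returns (picture, depth): 384x512x3 uint8, red, green, blue; 384x512 float32, m along the optical axis (not along the pixel's ray), 0 where there is no reading.
- bot.calibration(name): a dict with "mtx" (3x3 intrinsics, pixels), "origin" and "orientation" of the camera in the world. Camera axes: x right, y up, looking along -z (the intrinsics and any distortion apply to the point x, -y, -z); pixel columns grow to the right and rows downward; lengths in m; the calibration is good to about 2 mm. A picture is of the moment at which its call begins. calibration takes no time and is no camera call.
- bot.finish_job(): hands the job in; it is judged then, once.
The state is a dict: "time": time; "q": joint angles; "joint_vel": joint speeds; "joint_torque": joint torques, N m; "tool_pos": TCP position; "tcp_rot": TCP orientation; "wrist_force": force on the tool from outside, world axes, zero at the start; "torque": the same for the moment, N m; "width": opening from 0.0 (shut) to 1.0 (fully open); "grip_force": force on a finger pad.
Only numpy, scipy, OpenCV 4.12 (cv2) and the standard library are available. Lean on these libraries where they do the work, as an engineer would, in place of code of your own. Each camera call takes 0.05 s, during which the arm holds its last target. There are 200 camera calls.

## Task

Load the carrier with the red-capped tubes: slide it by its blue handle, without lifting or tilting it, until the notch at its far end bears on the yellow-banded post. Then, keeping it pressed lightly on the post all the way, swing it slowly about the post towards the aluminium rail until its handle end snaps into the orange roller catch and it lies in line with the yellow stripe; let go and leave it there. Be gentle with the post and the rail (no more than about 12 N on either), and leave everything else on the bench where it is.

Things in the scene. Friction and masses are not known exactly. Their poses are not given: they have to be found in the camera images.
- tray: Fixed grey tray, plate 280 (x) x 380 (y) x 6 mm on the bench; origin at the centre of its underside, z up. A yellow stripe along tray y at tray x = +50 mm marks the line of the loaded carrier. The post stands near tray (50, 115) mm. The carrier starts askew by 0.4 to 0.6 rad on the -x side of the line, handle end towards tray -y, and swings towards tray +x.
- post: Fixed dark foot of the pivot post, 30 x 44 x 2 mm on the tray; origin at its middle, on the tray's top. The steel post, 16 mm in diameter, 46 mm tall, yellow band at the top, is clamped in it up to 5.5 mm either way along tray y from this origin; where exactly is not reported (feel for it). At most 13 N between carrier and post: hold 4 to 8 N in the swing, less once the catch adds its push.
- rail: Fixed low aluminium stop rail on the tray, 12 mm wide (tray x), 120 mm long (tray y), 12 mm high; origin at the foot of the middle of the face towards the carrier (tray x = 72.5, y = -35 mm). The loaded carrier's side stands 0.5 mm from this face, so it can be swung only a trifle past its line. At most 20 N between carrier and rail.
- catch (a joint): Spring catch at the handle end of the line: value in m, 0 = roller fully out, 0.016 = fully in (along tray -y); its spring pushes with 4 N at 0, 6.4 N at 16 mm. It is pushed in 2 to 14 mm (by where the post is) as the carrier's end passes, about 5 to 12 N sideways at the handle, then springs back about 2 mm into the notch in that end, and holds the carrier in line and on the post.
- roller: The catch's orange upright roller, 28 mm in diameter, 14 mm high; origin on its axis at its foot (9 mm above the bench; it may turn). Fully out, its axis is at tray (50, -121) mm. The carrier's chamfered end corner (13 mm, 45 degrees) meets it 0.08 to 0.17 rad before the line. A grey block 24 mm high stands behind it (tray y below -156 mm).
- carrier: Loose white tube carrier, 235 mm long, 44 mm wide, about 0.35 kg, five red-capped tubes fixed in it, 79 mm tall. Origin at the centre of its underside; x runs from the post end (heel, -x) to the handle end (+x), z up. The heel has an upright 90 degree V notch, open to -x, 31 mm wide at the mouth, that takes the post. In line, its x points along tray -y. Slides with 2 to 7 N of friction.
- handle (a point): Centre of the grip on the carrier's blue handle, an upright block 30 mm long (carrier x) x 22 mm thick (carrier y), top 66 mm above the carrier's underside; the point is at carrier (85, 0, 44) mm. Grip it from above across its 22 mm. The foot around it is 13 mm high; the tube block begins 32 mm towards the heel from its face. 200 mm from the heel point.
- heel (a point): Point of the carrier at (-115, 0, 20) mm in its frame: lies on the post's axis when the notch bears fully on the post; then 200 mm from the handle point.
- toe (a point): Middle of the carrier's handle end, at (115, 0, 7) mm in its frame, on the mouth of the 14 mm wide notch that takes the roller; with the roller in it, this point is 11 to 12.5 mm from the roller's axis (14 mm or more when not).
- spare_carrier: Another carrier of the same make with blue caps, standing on the bench left of the tray; leave it.
- jar: Small white jar with yellow cap, 38 mm across, 62 mm tall, standing on the tray beyond the rail; origin at the centre of its underside; leave it.
- reagent_blue: White reagent bottle with blue cap, 62 mm across, 125 mm tall, on the bench right of the tray; leave it.
- reagent_green: White reagent bottle with green cap, 62 mm across, 115 mm tall, right of the tray; leave it.
- beaker: Clear plastic beaker, 68 mm across, 80 mm tall, right of the tray; leave it.
- cap_box: Open yellow box 90 x 120 x 40 mm, left of the tray; leave it.
- marker: Marker pen, 130 mm long, lying on the tray near its -x, +y corner; leave it.
Things that resemble listed ones, but are neither listed nor needed, are in the scene too. Leave any turquoise look-alike of the carrier alone.

How it is judged:
On the way, in this order (a step that is already met when the one before it is completed fails the run):
1. the notch bears on the post (at least 3 N) while the carrier is still askew (contact force between carrier and post above 3 N and x of heel in the frame of tray between 0.0465 and 0.0535 m and angle between the x axis of carrier and the y axis of tray, either way round above 0.3 rad), for 0.2 s.
2. the carrier is half way round (0.28 to 0.18 rad off its line), short of the catch, with the notch still pressed on the post (at least 3 N) (contact force between carrier and post above 3 N and x of heel in the frame of tray between 0.0465 and 0.0535 m and angle between the x axis of carrier and the y axis of tray, either way round between 0.18 and 0.28 rad), for 0.1 s.
3. the carrier is in line and in the catch (angle between the x axis of carrier and the y axis of tray, either way round below 0.015 rad and x of heel in the frame of tray between 0.047 and 0.053 m and contact force between carrier and post above 0.3 N and horizontal distance between toe and roller below 0.0131 m and z of handle in the frame of tray below 0.054 m), for 0.2 s.
At the end, for the whole second after the job is handed in: The carrier lies flat on the tray, in line with the stripe within 0.015 rad, the notch bearing on the post (at least 0.3 N, heel point within 3 mm of the stripe's middle), the roller sprung into its end notch (toe point within 13.1 mm of the roller's axis), at rest and released (all of step 3 and linear speed of carrier below 0.01 m/s and angle between carrier's own z axis and vertical below 0.05 rad); the robot touches nothing.
It fails at once if more than 13 N between carrier and post (contact force between carrier and post above 13 N).
It fails at once if more than 20 N between carrier and rail (contact force between carrier and rail above 20 N).
It fails at once if the carrier lifted off the tray by more than about 10 mm (z of handle in the frame of tray above 0.06 m).
It fails at once if the carrier tilted by more than 0.15 rad (angle between carrier's own z axis and vertical above 0.15 rad).
It fails at once if any of the other loose things moved by more than 15 mm (distance of any of spare_carrier, jar, reagent_blue, reagent_green, beaker, cap_box, marker from where it was at the start of the episode above 0.015 m).
It also fails if it takes over 58 s, if anything falls off the work surface, if the arm or the gripper's body presses on something with over 40 N, if the wrist force passes 120 N, or if a joint passes its speed limit or range.

## Working session

There is one attempt and no reset: what is moved stays moved. The work goes in short steps, Python scripts to look and compute and a tool call to move; the robot and the scene stay as the last step left them, time stands still between calls to the robot, and variables do not carry over. Pictures are saved under pics/ and viewed, at most 10 in all, crops included, and the job is handed in when it is done.

Besides the shell and the picture viewer there is one more tool, called after ">>>" in YAML: its name, and indented under it one key for each argument. step_arm: Moves the arm, as the interface text tells. Its arguments: {"type":"object","properties":{"motion":{"type":"array","items":{"type":"array","items":{"type":"number"}}},"force":{"type":"number"}},"required":["motion"]}

```bash
mkdir -p pics; cat > h.py <<'E'
import numpy as np, cv2
from scipy.spatial.transform import Rotation as R
from workcell import bot
def cal(n):
    c=bot.calibration(n); o=np.array(c["orientation"],float)
    M=R.from_rotvec(o).as_matrix() if o.size==3 else (o if o.shape==(3,3) else R.from_quat(o).as_matrix())
    return np.array(c["mtx"]),np.array(c["origin"]),M,c
def ray(n,u,v):
    K,o,M,c=cal(n); d=np.array([(u-K[0,2])/K[0,0],-(v-K[1,2])/K[1,1],-1.]); return o,M@d
def onz(n,u,v,z):
    o,d=ray(n,u,v); return o+d*(z-o[2])/d[2]
def proj(n,p):
    K,o,M,c=cal(n); q=M.T@(np.array(p)-o); return K[0,0]*q[0]/-q[2]+K[0,2],K[1,1]*-q[1]/-q[2]+K[1,2]
E
python3 - <<'E'
from h import *
for n in("scene","top"):
    a,d=bot.read_camera(n); cv2.imwrite(f"pics/{n}0.png",a[:,:,::-1]); np.savez(f"{n}0.npz",a=a,d=d); print(bot.calibration(n))
print(bot.read_state())
E
```

```text
{'mtx': array([[350.42183954,   0.        , 249.27025528],
       [  0.        , 350.42183954, 195.53450538],
       [  0.        ,   0.        ,   1.        ]]), 'origin': array([1.04517002, 0.44485308, 0.73021989]), 'orientation': array([0.48922241, 0.90654713, 2.02287268])}
{'mtx': array([[399.02893339,   0.        , 253.57794   ],
       [  0.        , 399.02893339, 191.19988847],
       [  0.        ,   0.        ,   1.        ]]), 'origin': array([ 0.15244381, -0.00197249,  1.39571196]), 'orientation': array([ 0.174131  , -0.15401574, -1.43789288])}
{'time': 0.1, 'q': array([-1.15990048e+00,  2.64691904e-01,  1.60525170e+00,  1.06145325e-05,
        1.27369950e+00, -3.69340861e-02]), 'joint_vel': array([ 0.000294  , -0.0017594 , -0.0020238 , -0.00055953, -0.00053311,
        0.00035354]), 'joint_torque': array([ 3.29644045e-04, -5.16708612e+01, -3.68588948e+01, -9.95721120e-05,
        6.25811663e-03,  3.60275828e-05]), 'tool_pos': array([ 0.29199656, -0.60783555,  0.23006932]), 'tcp_rot': array([-3.06119949e+00, -6.97133509e-01,  5.82699958e-04]), 'wrist_force': array([-0.10469551, -0.36943379,  0.20555124]), 'torque': array([-0.03889662, -0.00062382,  0.01904913]), 'grip_force': 0.0, 'width': 1.0009165602723549}
```

View pics/scene0.png

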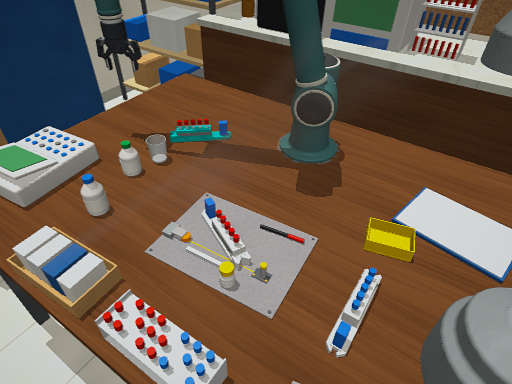

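View pics/top0.png

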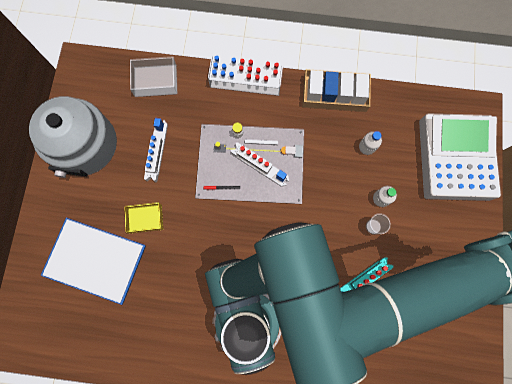

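The scene view shows the red-capped carrier on the grey tray, with its blue handle at (210,207), the post at (263,270) and the roller at (185,237). In the top view the handle is at (282,176), the post at (218,145) and the roller at (290,151).

Candidates (top view):
- White carrier with red caps on the tray, at (260,163). This fits the description.
- Blue-capped spare, at (155,150).
- Turquoise look-alike, at (368,275).

I'll confirm the first in one enlarged crop and measure it.

```bash
python3 - <<'E'
from h import *
S=np.load("scene0.npz");T=np.load("top0.npz")
c1=cv2.resize(S["a"][185:325,140:325],None,fx=4,fy=4,interpolation=cv2.INTER_CUBIC)[:560,:740]
cv2.imwrite("pics/crop1.png",c1[:,:,::-1])
c2=cv2.resize(T["a"][115:210,185:315],None,fx=6,fy=6,interpolation=cv2.INTER_CUBIC)
cv2.imwrite("pics/crop2.png",c2[:,:,::-1])
boxes={"scene":(140,185,325,325),"top":(190,115,312,210)}
for n,D in(("scene",S),("top",T)):
    x0,y0,x1,y1=boxes[n]; a=D["a"]; h=cv2.cvtColor(a,cv2.COLOR_RGB2HSV)
    for nm,lo,hi in(("blue",(100,120,60),(125,255,255)),("orange",(10,150,120),(19,255,255)),("yellow",(22,120,100),(34,255,255)),("red",(0,150,90),(6,255,255)),):
        m=np.zeros(a.shape[:2],np.uint8); m[y0:y1,x0:x1]=cv2.inRange(h,lo,hi)[y0:y1,x0:x1]
        k,l,s,c=cv2.connectedComponentsWithStats(m)
        for i in range(1,k):
            if s[i,4]>5:
                dd=D["d"][l==i]; print(n,nm,s[i],c[i].round(1),np.round(np.median(dd),3))
E
```

```text
scene blue [205 198  11  21 175] [209.9 207.5] 0.984
scene orange [146 185  12   6  37] [151.6 186.5] 1.134
scene orange [181 185   5   4  12] [183.1 185.9] 1.138
scene orange [ 208  185  117   79 1347] [275.9 215.9] 1.049
scene orange [265 185  35  15  59] [282.6 191.8] 1.122
scene orange [285 185  10   5  22] [290.7 186. ] 1.142
scene orange [175 187  11   5  20] [179.7 189.2] 1.124
scene orange [140 188   9  12  50] [142.8 193.2] 1.11
scene orange [162 192  23  13 102] [173.3 197.3] 1.098
scene orange [311 196  14   5  31] [318.9 197.9] 1.101
scene orange [144 199  37  20 158] [162.4 208.8] 1.056
scene orange [157 198   7   4   7] [160.  199.3] 1.089
scene orange [300 198  25  13  74] [315.  203.9] 1.08
scene orange [143 204   8   5   8] [146.5 205.9] 1.065
scene orange [303 204   8   4   8] [306.5 205.5] 1.072
scene orange [175 208   8   4   8] [178.5 209.6] 1.054
scene orange [299 212  11   5  16] [304.2 214.1] 1.044
scene orange [140 215  23  27 282] [148.4 229. ] 0.992
scene orange [181 232  10  10  35] [185.3 238.5] 0.944
scene orange [140 237  11  10  62] [144.2 242.2] 0.957
[... 1526 characters left out ...]
  3   8  12] [195.5 170.7] 1.442
top orange [193 187   7  14  21] [194.7 195. ] 1.424
top orange [249 198  57   8  81] [280.6 203.2] 1.419
top orange [209 200  14   2  19] [215.7 200.3] 1.42
top orange [224 201  18   3  25] [233.5 201.4] 1.419
top yellow [233 122   9  11  78] [236.9 126.8] 1.407
top yellow [215 142   5   5  19] [217.2 143.9] 1.411
top yellow [254 150  13   1  13] [260. 150.] 1.454
top red [241 146   4   5  16] [242.3 148.2] 1.373
top red [247 150   4   5  14] [248.4 151.9] 1.373
top red [253 154   4   5  14] [254.4 155.8] 1.369
top red [259 158   4   4  14] [260.3 159.5] 1.365
top red [265 162   4   4  14] [266.3 163.5] 1.362
top red [204 186  12   4  37] [209.4 187.1] 1.412
```

View pics/crop1.png

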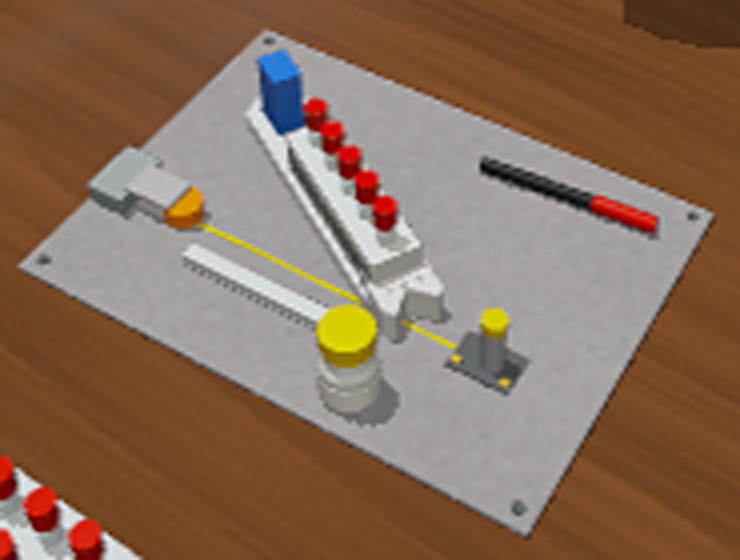

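View pics/crop2.png

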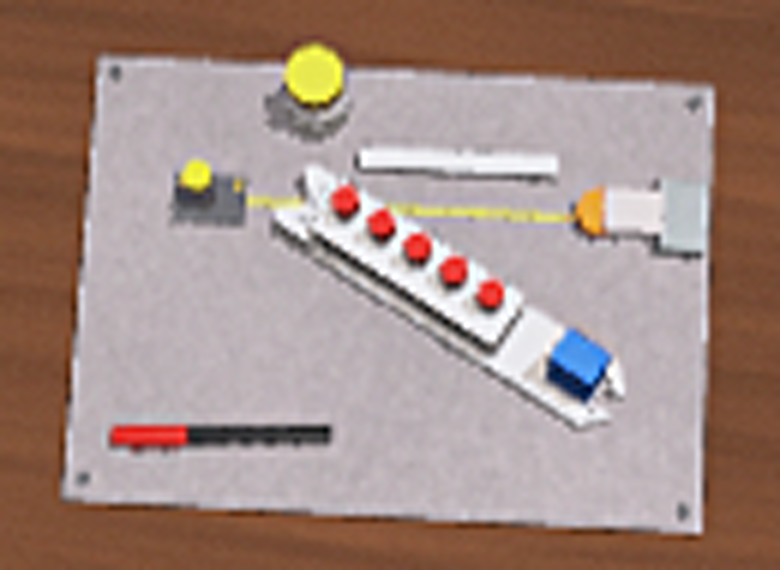

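The crops confirm the target: a white carrier with red caps and a blue handle on the tray. In crop1 the handle is at (280,90) and the post at (493,340). In crop2 the handle is at (580,362), the post at (197,175) and the roller at (592,210). Next I'll work out metric positions.

```bash
cat > m.py <<'E'
from h import *
def comps(n,a,nm,box):
    rng={"blue":((100,120,60),(125,255,255)),"red":((0,150,90),(6,255,255)),"yellow":((22,120,100),(34,255,255))}[nm]
    x0,y0,x1,y1=box; m=np.zeros(a.shape[:2],np.uint8); m[y0:y1,x0:x1]=cv2.inRange(cv2.cvtColor(a,cv2.COLOR_RGB2HSV),*rng)[y0:y1,x0:x1]
    k,l,s,c=cv2.connectedComponentsWithStats(m); return l,s[1:],c[1:]
def traypose(n,a,box):
    x0,y0,x1,y1=box; h=cv2.cvtColor(a,cv2.COLOR_RGB2HSV); m=np.zeros(a.shape[:2],np.uint8)
    m[y0:y1,x0:x1]=cv2.inRange(h,(0,0,90),(180,60,230))[y0:y1,x0:x1]
    c=max(cv2.findContours(cv2.morphologyEx(m,cv2.MORPH_OPEN,np.ones((3,3))),0,cv2.CHAIN_APPROX_NONE)[0],key=cv2.contourArea)
    P=np.array([onz(n,u,v,.006)[:2] for u,v in cv2.convexHull(c)[:,0].astype(float)],np.float32)
    return cv2.minAreaRect(P)
E
python3 - <<'E'
from m import *
B={"scene":(140,185,325,325),"top":(190,115,312,210)}
for n in B: print(n,traypose(n,np.load(n+"0.npz")["a"],B[n]))
cr={"top":[(201.7,124.7),(304,129.5),(302,203.8),(195.5,198)],"scene":[(271.5,319),(144.8,251.3),(206.8,192.3),(318.3,238)]}
for n in cr:
    P=np.array([onz(n,u,v,.006)[:2] for u,v in cr[n]]); c=P.mean(0)
    ey=(P[0]-P[1]+P[3]-P[2])/2; ex=(P[0]-P[3]+P[1]-P[2])/2
    print(n,P.round(4).tolist(),c.round(4),np.linalg.norm(ex),np.linalg.norm(ey),"yaw",np.arctan2(ey[1],ey[0])-np.pi/2,np.arctan2(ex[1],ex[0]))
def tri(u1,u2):
    A=[];b=[]
    (o1,d1),(o2,d2)=ray("scene",*u1),ray("top",*u2)
    s=np.linalg.lstsq(np.c_[d1,-d2],o2-o1,rcond=None)[0]; p,q=o1+d1*s[0],o2+d2*s[1]; return (p+q)/2,np.linalg.norm(p-q)
print("post band",tri((263.1,265.2),(217.2,143.9)))
for u,v in[(242.3,148.2),(248.4,151.9),(254.4,155.8),(260.3,159.5),(266.3,163.5)]: print("cap top",onz("top",u,v,.083).round(4))
# crop-1 cap tops (centres)
for u,v in[(385,208),(367,182),(349,157),(332,131),(316,106)]: print("cap scene",onz("scene",u/4+140-.4,v/4+185-.4,.083).round(4))
print("handle top topcam",onz("top",583/6+185-.4,355/6+115-.4,.072),"scene",onz("scene",280/4+140-.4,63/4+185-.4,.072))
print("handle blob",tri((209.9,207.5),(281,175.4)))
print("roller",onz("top",(598)/6+185-.4,210/6+115-.4,.02), "marker-end heel corners top",onz("top",320/6+184.6,168/6+114.6,.02),onz("top",278/6+184.6,215/6+114.6,.02))
E
```

```text
scene ((0.5551255941390991, 0.057190388441085815), (0.2808418273925781, 0.3893659710884094), 4.332918643951416)
top ((0.553987979888916, 0.06122907996177673), (0.2815646231174469, 0.3793480098247528), 4.2514472007751465)
top [[0.6756, 0.2574], [0.7049, -0.1195], [0.4269, -0.1404], [0.3998, 0.2368]] [0.5518 0.0586] 0.2776270544635288 0.37810408588802247 yaw 0.07460303475785213 0.07485751098352558
scene [[0.6797, 0.2622], [0.7069, -0.1139], [0.4295, -0.133], [0.4009, 0.2407]] [0.5543 0.064 ] 0.27881042073567797 0.3759446163244313 yaw 0.0742145793008957 0.0729087808194596
post band (array([0.59483126, 0.18344828, 0.04995408]), np.float64(0.0005599899280397794))
cap top [0.5794 0.0911 0.083 ]
cap top [0.5689 0.0685 0.083 ]
cap top [0.5576 0.0463 0.083 ]
cap top [0.547  0.0246 0.083 ]
cap top [0.5355 0.0025 0.083 ]
cap scene [0.5823 0.0937 0.083 ]
cap scene [0.5712 0.0716 0.083 ]
cap scene [0.5604 0.0492 0.083 ]
cap scene [0.5481 0.0259 0.083 ]
cap scene [0.5357 0.0029 0.083 ]
handle top topcam [ 0.50918294 -0.05444341  0.072     ] scene [ 0.50758781 -0.05197318  0.072     ]
handle blob (array([ 0.50949294, -0.05270389,  0.04582615]), np.float64(0.0018813240083421))
roller [ 0.61386049 -0.0553797   0.02      ] marker-end heel corners top [0.6189585  0.11405023 0.02      ] [0.58633992 0.1350898  0.02      ]
```

Tray centre is at (0.553, 0.060) with yaw 0.074, and its size checks out. The post band is at (0.595, 0.183), which is tray (50, 120) and within the allowed range. The handle is at (0.509, -0.053), and the carrier's x heading is -116.8°, so it is 0.54 rad askew. I'm moving above the handle.

>>> step_arm:
  motion:
    - [8.5,43.6,-40.6,0,-37.5]
    - [8.5,43.6,-40.6,0,-37.5]
    - [8.5,43.6,-40.6,0,-37.5]
    - [8.5,43.6,-40.6,0,-37.5]
    - [8.5,43.6,-40.6,0,-37.5]
    - [8.5,43.6,-40.6,0,-37.5]
    - [8.5,43.6,-40.6,0,-37.5]
    - [8.5,43.6,-40.6,0,-37.5]
    - [8.5,43.6,-40.6,0,-37.5]
    - [8.5,43.6,-40.6,0,-37.5]
    - [8.5,43.6,-40.6,0,-37.5]
    - [8.5,43.6,-40.6,0,-37.5]
    - [8.5,43.6,-40.6,0,-37.5]
    - [8.5,43.6,-40.6,0,-37.5]
    - [8.5,43.6,-40.6,3,-37.5]
    - [8.5,43.6,-40.6,7,-37.5]
    - [8.5,43.6,-40.6,11,-37.5]
    - [8.5,43.6,-40.6,11,-37.5]
  force: 60

```text
time: 1.9
tool_pos: [0.5034, -0.0545, 0.1152]
tcp_rot: [-2.671, -1.638, 0.016]
wrist_force: [-1.4, 0.2, -0.2]
width: 0.995
grip_force: 0.0
```

```bash
python3 - <<'E'
from m import *
a,d=bot.read_camera("scene"); s=bot.read_state(); print(s)
M=R.from_rotvec(s["tcp_rot"]).as_matrix(); print(M.round(4))
cv2.imwrite("pics/c3.png",cv2.resize(a[150:270,140:300],None,fx=4,fy=4,interpolation=cv2.INTER_CUBIC)[:,:,::-1])
l,st,c=comps("scene",a,"blue",(190,180,240,230)); print(st,c)
E
```

```text
{'time': 1.95, 'q': array([-1.56362242e-01,  5.65066494e-02,  2.06382071e+00, -4.06461876e-04,
        1.02906027e+00,  3.14424495e-01]), 'joint_vel': array([ 0.00743691, -0.04109288, -0.08057479,  0.00411873,  0.0042012 ,
        0.00149418]), 'joint_torque': array([ 8.05467647e-02, -3.44138646e+01, -3.12910831e+01,  2.07375531e-03,
       -9.43883951e-02, -4.15273928e-03]), 'tool_pos': array([ 0.50597011, -0.05468081,  0.11838041]), 'tcp_rot': array([-2.67400328, -1.63985106,  0.00965405]), 'wrist_force': array([-1.12384217,  0.1421237 , -0.44507161]), 'torque': array([ 0.00663508, -0.02564884,  0.01162023]), 'grip_force': 0.0, 'width': 0.9950746533669014}
[[ 4.534e-01  8.913e-01 -7.800e-03]
 [ 8.913e-01 -4.534e-01  9.000e-04]
 [-2.700e-03 -7.300e-03 -1.000e+00]]
[[205 198  11  21 176]] [[209.90909091 207.61931818]]
```

View pics/c3.png

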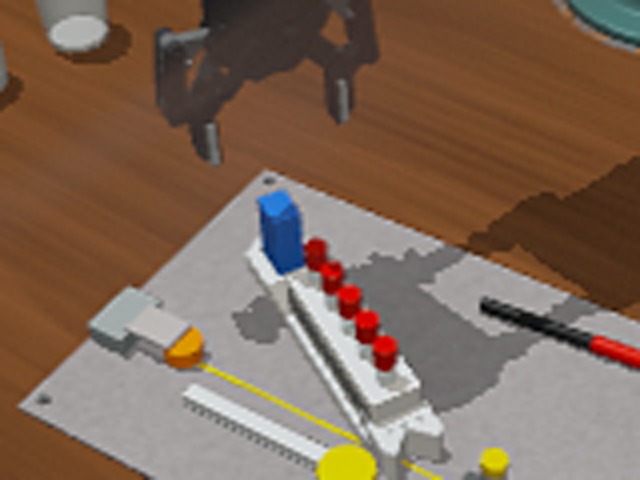

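The open gripper hangs above the blue handle at crop (282,230), with its fingers at (210,150) and (343,110) straddling it. I'm descending and closing.

>>> step_arm:
  motion:
    - [8.5,0,0,0,0]
    - [8.5,0,0,2,0]
    - [8.5,0,0,4,0]
    - [8.5,0,0,6,0]
    - [8.5,0,0,8,0]
    - [8.5,0,0,9,0]
    - [8.5,0,0,9,0]
    - [8.5,0,0,9,0]
    - [8.5,0,0,9,0]
  force: 60

```text
time: 2.85
tool_pos: [0.5111, -0.054, 0.033]
tcp_rot: [2.675, 1.644, 0.004]
wrist_force: [-0.3, 0.7, -0.1]
width: 0.996
grip_force: 0.0
```

>>> step_arm:
  motion:
    - [5,0,0,0,0]
    - [4,0,0,0,0]
    - [3,0,0,0,0]
    - [2.5,0,0,0,0]
    - [2,0,0,0,0]
    - [1.5,0,0,0,0]
    - [1.5,0,0,0,0]
    - [1.5,0,0,0,0]
    - [1.5,0,0,0,0]
    - [1.5,0,0,0,0]
  force: 60

```text
time: 3.85
tool_pos: [0.5095, -0.0537, 0.0315]
tcp_rot: [-2.676, -1.645, -0.0]
wrist_force: [-0.7, 0.7, 5.2]
width: 0.251
grip_force: 59.3
```

```bash
cat > st.py <<'E'
from m import *
s=bot.read_state(); M=R.from_rotvec(s["tcp_rot"]).as_matrix()
print(s["time"],"pos",s["tool_pos"].round(4),"x-heading",np.degrees(np.arctan2(M[1,0],M[0,0])).round(2),"F tool",(M.T@s["wrist_force"]).round(2),"T",(M.T@s["torque"]).round(3),s["width"],s["grip_force"])
E
python3 st.py; python3 - <<'E'
from m import *
for n,b in(("scene",(190,180,325,325)),("top",(225,130,312,210))):
    a,d=bot.read_camera(n)
    l,st,c=comps(n,a,"red",b); 
    for i in range(len(c)):
        if st[i,4]>5: print(n,st[i],onz(n,*c[i],.081).round(4))
E
python3 st.py
```

```text
3.85 pos [ 0.5095 -0.0537  0.0315] x-heading 63.16 F tool [ 0.29 -0.88 -5.19] T [ 0.291 -0.035  0.001] 0.250628268241974 59.33982074260712
scene [216 210  23  33 202] [0.5654 0.0535 0.081 ]
scene [287 234  17   9  75] [0.5005 0.2151 0.081 ]
top [241 146   4   4  15] [0.5823 0.0905 0.081 ]
top [247 150   4   4  14] [0.5702 0.0684 0.081 ]
top [253 154   4   4  13] [0.5597 0.0466 0.081 ]
3.95 pos [ 0.5095 -0.0537  0.0315] x-heading 63.16 F tool [ 0.83 -3.11 -4.75] T [ 0.349 -0.02  -0.006] 0.2496294654797278 59.347906708717346
```

Gripped at a 22 mm opening. Now I'll line the carrier's axis up with the post and approach part of the way.

>>> step_arm:
  motion:
    - [1.5,0,0,-0.1,0]
    - [1.5,0,-0.4,-0.1,0]
    - [1.5,0.2,-0.8,-0.1,0]
    - [1.5,0.4,-1.2,-0.1,0]
    - [1.5,0.6,-1.6,-0.1,0]
    - [1.5,0.9,-2.0,-0.1,0]
    - [1.5,1.2,-2.4,-0.1,0]
    - [1.5,1.5,-2.8,-0.1,0]
    - [1.5,1.9,-3.1,-0.1,0]
    - [1.5,2.3,-3.1,-0.1,0]
    - [1.5,2.7,-3.1,-0.1,0]
    - [1.5,3.1,-3.1,-0.1,0]
    - [1.5,3.4,-3.1,-0.1,0]
    - [1.5,3.7,-3.1,-0.1,0]

```text
time: 5.35
tool_pos: [0.4988, -0.0065, 0.0323]
tcp_rot: [2.676, 1.645, 0.0]
wrist_force: [-0.1, 0.3, -3.7]
width: 0.254
grip_force: 58.6
```

```bash
python3 st.py; python3 - <<'E'
from m import *
for n,b in(("scene",(190,180,280,325)),("top",(190,115,312,185))):
    a,d=bot.read_camera(n)
    cv2.imwrite(f"pics/{n}4.png",cv2.resize(a[b[1]:b[3],b[0]:b[2]],None,fx=6 if n=="top" else 4,fy=6 if n=="top" else 4,interpolation=cv2.INTER_CUBIC)[:,:,::-1])
    for k in("red","yellow"):
      l,st,c=comps(n,a,k,b)
      for i in range(len(c)):
        if st[i,4]>5: print(n,k,st[i],onz(n,*c[i],.081 if k=="red" else .049).round(4))
E
python3 st.py
```

```text
5.35 pos [ 0.4988 -0.0065  0.0323] x-heading 63.16 F tool [ 0.24 -0.24  3.7 ] T [ 0.004 -0.353 -0.013] 0.2541647590256885 58.64204943180084
scene red [233 215  24  34 206] [0.5541 0.0996 0.081 ]
scene yellow [190 241  60  36 263] [0.6465 0.1059 0.049 ]
scene yellow [260 262   7   8  43] [0.5951 0.1831 0.049 ]
top red [227 147   4   5  14] [0.5714 0.1386 0.081 ]
top red [233 151   4   5  16] [0.5603 0.1161 0.081 ]
top red [239 155   4   4  13] [0.55   0.0938 0.081 ]
top yellow [233 122   9  11  79] [0.6673 0.1232 0.049 ]
top yellow [215 142   5   5  19] [0.5948 0.1839 0.049 ]
top yellow [236 149  10   1  10] [0.5867 0.0994 0.049 ]
5.45 pos [ 0.4988 -0.0064  0.0323] x-heading 63.18 F tool [-0.73  0.51  2.66] T [ 0.026 -0.364 -0.   ] 0.25374645028705356 58.60652267932892
```

View pics/top4.png

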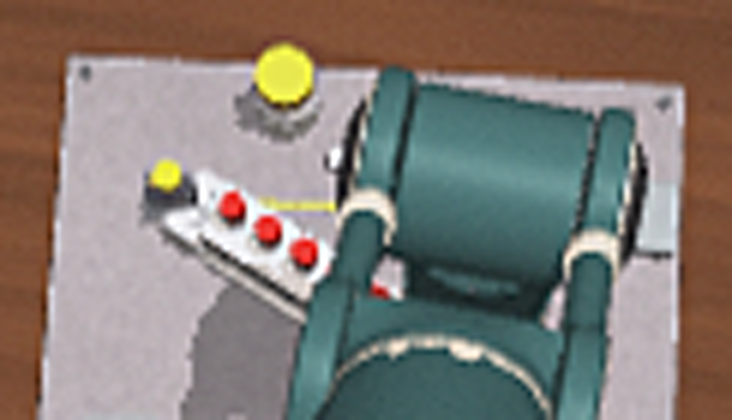

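The picture shows the notch about 13 mm short of the post, at crop (166,180), and the carrier axis passes through the post within 1 mm. I'll ease the carrier down 0.5 mm and creep forward.

>>> step_arm:
  motion:
    - [1.5,0,0,0.05,0]
    - [1.5,0.15,0,0.05,0]
    - [1.5,0.3,0,0.05,0]
    - [1.5,0.45,0,0.05,0]
    - [1.5,0.6,0,0.05,0]
    - [1.5,0.7,0,0.05,0]
    - [1.5,0.8,0,0.05,0]
    - [1.5,0.9,0,0.05,0]

```text
time: 6.25
tool_pos: [0.5027, 0.0014, 0.0318]
tcp_rot: [2.676, 1.645, 0.0]
wrist_force: [-0.7, -1.1, -2.1]
width: 0.248
grip_force: 58.7
```

```bash
python3 st.py
```

```text
6.25 pos [0.5027 0.0014 0.0318] x-heading 63.16 F tool [-1.27 -0.17  2.07] T [ 0.044 -0.23  -0.027] 0.24793891322497502 58.70608985424042
```

>>> step_arm:
  motion:
    - [1.5,0.1,0,0,0]
    - [1.5,0.2,0,0,0]

```text
time: 6.45
tool_pos: [0.5035, 0.0031, 0.0318]
tcp_rot: [2.676, 1.645, -0.0]
wrist_force: [-0.9, -3.1, -2.0]
width: 0.249
grip_force: 58.7
```

```bash
python3 st.py
```

```text
6.45 pos [0.5035 0.0031 0.0318] x-heading 63.16 F tool [-3.19  0.58  1.99] T [-0.039 -0.67   0.087] 0.24944846751117947 58.686763644218445
```

>>> step_arm:
  motion:
    - [1.5,0.05,0,0,0]
    - [1.5,0.1,0,0,0]
    - [1.5,0.1,0,0,0]

```text
time: 6.75
tool_pos: [0.5035, 0.0032, 0.0318]
tcp_rot: [2.676, 1.645, -0.002]
wrist_force: [-1.9, -5.7, -0.2]
width: 0.252
grip_force: 59.0
```

```bash
python3 st.py
```

```text
6.75 pos [0.5035 0.0032 0.0318] x-heading 63.17 F tool [-5.97  0.92  0.17] T [-0.024 -0.827  0.112] 0.2517539660293852 58.96086037158966
```

The notch is in contact at about 5–6 N while the carrier is askew. I'll start the swing about the post (radius about 199 mm, commanded) in short arcs and correct the pressing force between them.

>>> step_arm:
  motion:
    - [1.5,0.02,0,0,0]
    - [1.5,0.02,0,0,0]
    - [1.5,0.02,0.17,0,-0.5]
    - [1.5,0.02,0.35,0,-1]
    - [1.5,0.03,0.52,0,-1.5]
    - [1.5,0.03,0.69,0,-2]
    - [1.5,0.04,0.87,0,-2.5]
    - [1.5,0.05,1.04,0,-3]
    - [1.5,0.05,1.04,0,-3]

```text
time: 7.65
tool_pos: [0.5135, -0.001, 0.0318]
tcp_rot: [2.632, 1.714, -0.001]
wrist_force: [-1.7, -5.1, -2.2]
width: 0.251
grip_force: 58.7
```

```bash
python3 st.py
```

```text
7.65 pos [ 0.5135 -0.001   0.0318] x-heading 66.17 F tool [-5.35  0.52  2.19] T [-0.074 -0.835  0.153] 0.25131412590292884 58.71066212654114
```

>>> step_arm:
  motion:
    - [1.5,0.01,0.17,0,-0.5]
    - [1.5,0.01,0.35,0,-1]
    - [1.5,0.02,0.52,0,-1.5]
    - [1.5,0.02,0.69,0,-2]
    - [1.5,0.03,0.87,0,-2.5]
    - [1.5,0.04,1.04,0,-3]
    - [1.5,0.05,1.22,0,-3.5]
    - [1.5,0.06,1.39,0,-4]
    - [1.5,0.08,1.56,0,-4.5]
    - [1.5,0.09,1.73,0,-5]
    - [1.5,0.11,1.91,0,-5.5]
    - [1.5,0.12,2.08,0,-6]
    - [1.5,0.12,2.08,0,-6]

```text
time: 8.95
tool_pos: [0.5334, -0.0081, 0.0319]
tcp_rot: [2.538, 1.85, 0.0]
wrist_force: [-0.5, -4.6, -1.5]
width: 0.251
grip_force: 58.6
```

```bash
python3 st.py
```

```text
8.95 pos [ 0.5334 -0.0081  0.0319] x-heading 72.17 F tool [-4.52  0.98  1.52] T [-0.211 -0.995  0.238] 0.25067908861379923 58.63363444805145
```

>>> step_arm:
  motion:
    - [1.5,0.03,0.2,0,-0.5]
    - [1.5,0.04,0.38,0,-1]
    - [1.5,0.04,0.56,0,-1.5]
    - [1.5,0.05,0.74,0,-2]
    - [1.5,0.06,0.92,0,-2.5]
    - [1.5,0.07,1.1,0,-3]
    - [1.5,0.08,1.28,0,-3.5]
    - [1.5,0.09,1.45,0,-4]
    - [1.5,0.1,1.63,0,-4.5]
    - [1.5,0.12,1.81,0,-5]
    - [1.5,0.13,1.98,0,-5.5]
    - [1.5,0.15,2.16,0,-6]
    - [1.5,0.17,2.34,0,-6.5]
    - [1.5,0.19,2.51,0,-7]
    - [1.5,0.21,2.69,0,-7.5]
    - [1.5,0.24,2.87,0,-8]
    - [1.5,0.24,2.87,0,-8]

```text
time: 10.65
tool_pos: [0.5614, -0.0143, 0.0319]
tcp_rot: [2.403, 2.023, 0.0]
wrist_force: [1.2, -4.2, -1.6]
width: 0.247
grip_force: 58.7
```

```bash
python3 st.py
```

```text
10.65 pos [ 0.5614 -0.0143  0.0319] x-heading 80.2 F tool [-3.97  1.86  1.56] T [-0.095 -0.975  0.179] 0.24679056212663392 58.69093358516693
```

>>> step_arm:
  motion:
    - [1.5,0.05,0,0,0]
    - [1.5,0.06,0,0,0]
    - [1.5,0.06,0.18,0,-0.5]
    - [1.5,0.06,0.36,0,-1]
    - [1.5,0.07,0.54,0,-1.5]
    - [1.5,0.07,0.71,0,-2]
    - [1.5,0.07,0.71,0,-2]

```text
time: 11.35
tool_pos: [0.5685, -0.0153, 0.0319]
tcp_rot: [2.366, 2.065, -0.001]
wrist_force: [-1.4, -7.0, -0.1]
width: 0.251
grip_force: 58.8
```

```bash
python3 st.py; python3 - <<'E'
from m import *
n="top";b=(190,115,312,185)
a,d=bot.read_camera(n)
l,st,c=comps(n,a,"red",b)
for i in range(len(c)):
    if st[i,4]>5: print(st[i],onz(n,*c[i],.081).round(4))
a,d=bot.read_camera("scene")
b=(130,180,300,310)
cv2.imwrite("pics/scene5.png",cv2.resize(a[b[1]:b[3],b[0]:b[2]],None,fx=4,fy=4,interpolation=cv2.INTER_CUBIC)[:,:,::-1])
E
```

```text
11.35 pos [ 0.5685 -0.0153  0.0319] x-heading 82.22 F tool [-7.07 -0.43  0.14] T [-0.009 -1.178  0.096] 0.25112808036504985 58.80564630031586
[225 142   5   4  15] [0.5899 0.1455 0.081 ]
[233 144   4   4  14] [0.5862 0.12   0.081 ]
[240 146   4   4  13] [0.5826 0.0947 0.081 ]
```

View pics/scene5.png

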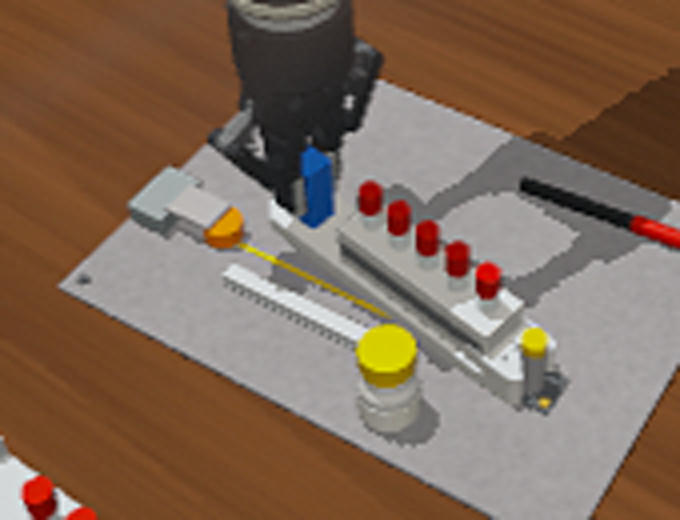

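The carrier's handle end, at crop (275,215), is just short of the orange roller at (225,228), and the notch is on the post. I'll lighten my press and enter the catch slowly.

>>> step_arm:
  motion:
    - [1.5,-0.05,0.1,0,-0.3]
    - [1.5,-0.1,0.21,0,-0.6]
    - [1.5,-0.1,0.36,0,-1]
    - [1.5,-0.1,0.53,0,-1.5]
    - [1.5,-0.09,0.71,0,-2]
    - [1.5,-0.08,0.89,0,-2.5]
    - [1.5,-0.08,1.07,0,-3]
    - [1.5,-0.08,1.07,0,-3]

```text
time: 12.25
tool_pos: [0.5788, -0.0165, 0.0317]
tcp_rot: [-2.313, -2.126, -0.0]
wrist_force: [0.5, -0.0, -2.4]
width: 0.249
grip_force: 58.7
```

```bash
python3 st.py
```

```text
12.25 pos [ 0.5788 -0.0165  0.0317] x-heading 85.18 F tool [0.04 0.53 2.42] T [-0.108 -0.221  0.053] 0.24896477902531153 58.65349352359772
```

>>> step_arm:
  motion:
    - [1.5,0.05,0,0,0]
    - [1.5,0.09,0,0,0]
    - [1.5,0.09,0.18,0,-0.5]
    - [1.5,0.09,0.36,0,-1]
    - [1.5,0.1,0.53,0,-1.5]
    - [1.5,0.1,0.53,0,-1.5]

```text
time: 12.85
tool_pos: [0.5842, -0.0167, 0.0318]
tcp_rot: [2.284, 2.156, -0.001]
wrist_force: [-0.5, -5.0, -1.2]
width: 0.247
grip_force: 58.8
```

```bash
python3 st.py
```

```text
12.85 pos [ 0.5842 -0.0167  0.0318] x-heading 86.71 F tool [-4.99 -0.25  1.21] T [-0.044 -0.919 -0.031] 0.24705406226508722 58.84760320186615
```

>>> step_arm:
  motion:
    - [1.5,-0.03,0.18,0,-0.5]
    - [1.5,-0.03,0.36,0,-1]
    - [1.5,-0.02,0.54,0,-1.5]
    - [1.5,-0.02,0.72,0,-2]
    - [1.5,-0.01,0.9,0,-2.5]
    - [1.5,-0.01,0.9,0,-2.5]

```text
time: 13.45
tool_pos: [0.5924, -0.0169, 0.0317]
tcp_rot: [-2.237, -2.204, 0.002]
wrist_force: [-2.9, -4.5, 2.0]
width: 0.251
grip_force: 59.0
```

```bash
python3 st.py
```

```text
13.45 pos [ 0.5924 -0.0169  0.0317] x-heading 89.16 F tool [-4.56 -2.85 -2.03] T [ 0.455 -0.837  0.167] 0.2506849216550825 59.03303682804108
```

>>> step_arm:
  motion:
    - [1.5,-0.03,0.18,0,-0.5]
    - [1.5,-0.03,0.36,0,-1]
    - [1.5,-0.03,0.45,0,-1.25]
    - [1.5,-0.03,0.45,0,-1.25]

```text
time: 13.85
tool_pos: [0.5973, -0.017, 0.0316]
tcp_rot: [-2.213, -2.23, 0.0]
wrist_force: [-1.9, -2.0, 0.0]
width: 0.255
grip_force: 59.2
```

```bash
python3 st.py
```

```text
13.85 pos [ 0.5973 -0.017   0.0316] x-heading 90.44 F tool [-1.94 -1.9  -0.05] T [ 0.396 -0.475 -0.108] 0.25546919736985163 59.17706251144409
```

>>> step_arm:
  motion:
    - [1.5,0,0.18,0,-0.5]
    - [1.5,0,0.36,0,-1]
    - [1.5,0.01,0.45,0,-1.25]
    - [1.5,0.01,0.45,0,-1.25]

```text
time: 14.25
tool_pos: [0.6022, -0.0168, 0.0317]
tcp_rot: [2.188, 2.254, 0.001]
wrist_force: [-0.8, -1.7, -1.7]
width: 0.249
grip_force: 59.4
```

```bash
python3 st.py
```

```text
14.25 pos [ 0.6022 -0.0168  0.0317] x-heading 91.7 F tool [-1.66 -0.88  1.69] T [ 0.129 -0.193 -0.229] 0.2494354970067468 59.37323212623596
```

>>> step_arm:
  motion:
    - [1.5,0.03,0.18,0,-0.4]
    - [1.5,0.04,0.36,0,-0.8]
    - [1.5,0.04,0.45,0,-1.1]
    - [1.5,0.04,0.45,0,-1.1]

```text
time: 14.65
tool_pos: [0.6068, -0.0166, 0.0318]
tcp_rot: [2.166, 2.275, 0.0]
wrist_force: [-1.1, -0.6, -3.2]
width: 0.252
grip_force: 60.2
```

```bash
python3 st.py
```

```text
14.65 pos [ 0.6068 -0.0166  0.0318] x-heading 92.8 F tool [-0.56 -1.1   3.22] T [ 0.104 -0.324 -0.625] 0.2521787364389141 60.23940145969391
```

>>> step_arm:
  motion:
    - [1.5,0,0,0.03,-0.4]
    - [1.5,0,0.08,0.03,-0.8]
    - [1.5,0,0.15,0.03,-1.1]
    - [1.5,0,0.2,0.03,-1.2]
    - [1.5,0,0.2,0.03,-1.2]

```text
time: 15.15
tool_pos: [0.6088, -0.0165, 0.0317]
tcp_rot: [2.144, 2.296, 0.001]
wrist_force: [1.0, -1.1, -1.4]
width: 0.252
grip_force: 58.7
```

```bash
python3 st.py
```

```text
15.15 pos [ 0.6088 -0.0165  0.0317] x-heading 93.9 F tool [-1.16  0.94  1.44] T [-0.154 -0.309  0.207] 0.25164343462261934 58.711121678352356
```

>>> step_arm:
  motion:
    - [1.5,0,0.08,0,-0.2]
    - [1.5,0,0.14,0,-0.4]
    - [1.5,0,0.14,0,-0.4]

```text
time: 15.45
tool_pos: [0.6094, -0.0165, 0.0316]
tcp_rot: [-2.136, -2.302, 0.001]
wrist_force: [-2.1, -1.2, 1.5]
width: 0.251
grip_force: 59.1
```

```bash
python3 st.py; python3 - <<'E'
from m import *
n="top";b=(190,115,312,185)
a,d=bot.read_camera(n)
l,st,c=comps(n,a,"red",b)
for i in range(len(c)):
    if st[i,4]>5: print(st[i],onz(n,*c[i],.081).round(4))
a,d=bot.read_camera("scene")
b=(150,195,290,295)
cv2.imwrite("pics/scene6.png",cv2.resize(a[b[1]:b[3],b[0]:b[2]],None,fx=5.7,fy=5.7,interpolation=cv2.INTER_CUBIC)[:,:,::-1])
E
```

```text
15.45 pos [ 0.6094 -0.0165  0.0316] x-heading 94.3 F tool [-1.08 -2.17 -1.51] T [ 0.454 -0.266  0.662] 0.2510735159305139 59.072715640068054
[226 140   4   4  13] [0.5973 0.1448 0.081 ]
[233 140   4   5  14] [0.6001 0.1202 0.081 ]
[241 140   4   5  13] [0.6014 0.0949 0.081 ]
```

View pics/scene6.png

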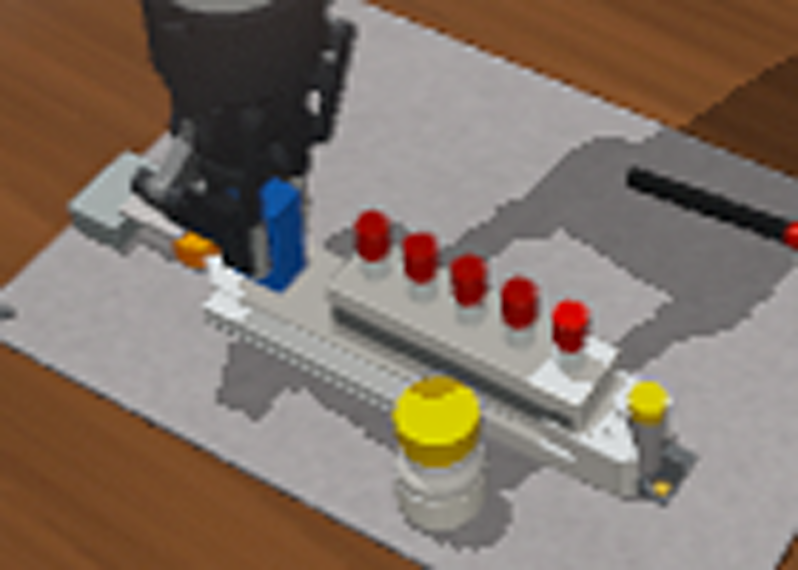

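The roller, at crop (197,248), sits in the end notch at (215,270), the carrier lies along the rail, and the notch is on the post. I'll back off to neutral force, then release gently.

>>> step_arm:
  motion:
    - [1.5,0,-0.05,0,0.2]
    - [1.5,0,-0.06,0,0.3]
    - [1.5,0,-0.06,0,0.3]
    - [1.5,0,-0.06,0,0.3]

```text
time: 15.95
tool_pos: [0.6093, -0.0165, 0.0315]
tcp_rot: [2.141, 2.299, -0.0]
wrist_force: [-1.0, -0.2, 1.5]
width: 0.249
grip_force: 59.1
```

```bash
python3 st.py
```

```text
15.95 pos [ 0.6093 -0.0165  0.0315] x-heading 94.08 F tool [-0.08 -1.03 -1.51] T [ 0.317 -0.26   0.276] 0.24874638749923023 59.07315194606781
```

>>> step_arm:
  motion:
    - [2.3,0,0,0,0]
    - [2.6,0,0,0,0]
    - [3,0,0,0,0]
    - [3.5,0,0,0,0]
    - [4,0,0,0,0]
    - [4.5,0,0,0,0]
    - [5,0,0,0,0]
    - [5,0,0,0,0]
    - [5,0,0,-1,0]
    - [5,0,0,-3,0]
    - [5,0,0,-6,0]
    - [5,0,0,-10,0]
    - [5,0,0,-14,0]
    - [5,0,0,-14,0]
  force: 20

```text
time: 17.35
tool_pos: [0.6142, -0.0168, 0.1802]
tcp_rot: [2.134, 2.291, 0.014]
wrist_force: [0.8, -0.8, 0.8]
width: 0.581
grip_force: 0.0
```

>>> step_arm:
  motion:
    - [5,-5,0,0,0]
    - [5,-10,0,0,0]
    - [5,-15,0,0,0]
    - [5,-20,0,0,0]
    - [5,-25,0,0,0]
    - [5,-25,0,0,0]

```text
time: 17.95
tool_pos: [0.6266, -0.2724, 0.1716]
tcp_rot: [2.146, 2.291, -0.003]
wrist_force: [-1.1, -0.2, 0.0]
width: 0.587
grip_force: 0.0
```

```bash
python3 st.py; python3 - <<'E'
from m import *
n="top";b=(190,115,312,185)
a,d=bot.read_camera(n)
l,st,c=comps(n,a,"red",b)
P=[onz(n,*c[i],.083)[:2] for i in range(len(c)) if st[i,4]>5]; P=np.array(P); print(P.round(4).tolist())
v=P[0]-P[-1]; print("caps heading",np.degrees(np.arctan2(v[1],v[0])))
t=cv2.resize(a[115:205,190:312],None,fx=5,fy=5,interpolation=cv2.INTER_CUBIC)
a,d=bot.read_camera("scene")
s=cv2.resize(a[205:245,165:225],None,fx=10,fy=10,interpolation=cv2.INTER_CUBIC)[:150*1+250]
w=np.zeros((600,800,3),np.uint8); 
t=cv2.resize(t,(270,200)); w[:400,:600]=s; w[400:600,:270]=t
cv2.imwrite("pics/end7.png",w[:,:,::-1])
E
```

```text
17.95 pos [ 0.6266 -0.2724  0.1716] x-heading 93.74 F tool [-0.12 -1.09 -0.02] T [0.014 0.044 0.007] 0.5872424893698223 0.0
[[0.5966, 0.1446], [0.599, 0.1197], [0.6008, 0.0948], [0.6026, 0.0694], [0.6043, 0.0449]]
caps heading 94.40242003600612
```

View pics/end7.png

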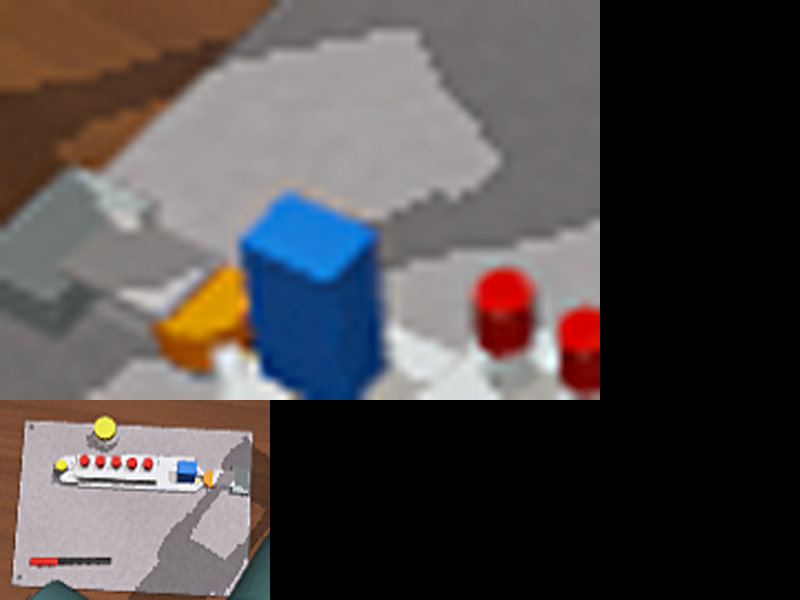

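The carrier is in line: the caps' heading is 94.4° against the line's 94.25°, and the cap line is at tray x = 50 mm. The roller is in the end notch, the post is in the heel notch, and the gripper is clear, so I'm handing in.

```bash
python3 -c "
from workcell import bot
print(bot.finish_job())"
```

```text
the job is handed in; nothing more can be done
None
```

The job is handed in; the verdict was not shown. By my last camera check, the carrier lies in line with the stripe, notch on the post and roller in its end notch, and is released with the arm clear.

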